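Cap off, inner lid on: closing the tea canister

ROBOT

A 7-joint arm with a two-finger parallel gripper is mounted at the origin on a cart in front of the work surface, level with it; the furniture and walls round the work are solid. World frame = base frame: x ahead of the robot, y to its left, z up, the work surface at z = 0. Lengths are in m, angles in rad, forces in N, time in s.
With the tool pointing down it reaches from about 0.4 to 0.875 m from the base axis. Payload 19.3 kg.
Tool frame: the origin (TCP) lies at the very end of the fingers, on their centre line; the grasp point (between the pads) lies 19 mm behind it; z points along the fingers, y is the line along which they close (so a half turn about z gives the same grasp; the last joint's range is limited). The gripper opens to 85 mm and grips with 20 to 120 N. Pads are 22 mm wide; open, the fingers measure 114 mm over their backs; the gripper's body (76 mm by 85 mm) begins 54 mm behind the grasp point. The pads swing forward as they close: fully open they stand 13 mm farther back than shut.
Start: joints at [1.203, 0.521, -0.036, 1.599, 0.021, 1.021, -0.113], TCP at [0.183, -0.597, 0.231] pointing down, gripper open.
Joint ranges: [-2.91, 2.91], [-0.3, 2.13], [-1.5, 1.42], [0.17, 2.43], [-1.26, 4.41], [0.16, 1.93], [-2.52, 2.52]. Speed limits (rad/s): [1.89, 1.89, 2.39, 2.39, 3.01, 3.01, 3.01].

INTERFACE

Orientations are given as [roll, pitch, yaw] about the fixed x, y, z axes, in that order (R = Rz(yaw) Ry(pitch) Rx(roll)).
In Python, from workcell import bot gives the robot as it stands.
- The arm moves only by the shell command python3 -m crank 'ROWS' [FORCE]. ROWS is a JSON object of lists of equal length, an entry for each row: "travel": the shift along the world's x, y, z in cm, a list of three; "turn": the turn, a rotation vector about the world's x, y, z in degrees, a list of three; "gripper": the closure, from 0 (fully open) to 1 (shut). A call has exactly 5 rows; each row is the pose to reach, as a shift and turn from the pose commanded when the call began; what a row does not reach only later rows make up. A row lasts 1/10 s, in which the tool goes at most 50 mm and 8.59 degrees, less where a joint would pass 70% of its speed; a pose out of reach is approached as far as the arm can. A call with a gripper value outside its range is refused whole. The fingers move at their own pace and stop on an object; FORCE is the grip in N (left out, the last holds). Time passes only in rows, so rows that repeat a pose let the fingers close, or fill a call up. It gives the time, the measured TCP pose, the force, the opening and the grip force at its end, in the units of the state.
- bot.observe(): the state, without advancing time (a new reading comes with each control period).
- bot.grab_frame(name): name is "side" or "top"; returns a dict with "pixels" (420x560x3 uint8, red, green, blue), "fx", "fy", "cx", "cy" (pixels), "dist" ([k1, k2, p1, p2, k3] as OpenCV has them; the pictures are not rectified), "extrinsics" (4x4, takes a point from world to camera coordinates). Camera axes: x right, y down, z forward; pixel columns grow to the right and rows downward; lengths in m; the calibration is good to about 2 mm. A picture is of the moment at which its call begins. There is no depth.
- bot.job_done(): hands the job in; it is judged then, once.
The state is a dict: "clock": time; "qpos": joint angles; "qd": joint speeds; "joint_efforts": joint torques, N m; "position": TCP position; "tool_rot": TCP orientation; "force": force on the tool from outside, world axes, zero at the start; "moment": the same for the moment, N m; "grip_width": finger opening in m; "finger_force": force on a finger pad.
Only numpy, scipy, OpenCV 4.12 (cv2) and the standard library are available. Lean on these libraries where they do the work, as an engineer would, in place of code of your own. Each camera call takes 0.05 s, during which the arm holds its last target. There are 200 camera calls.

TASK

Lift the washed tea canister by its side handle off the slatted draining stand, set it upright on the worktop right beside the stand and let go. Then take the two nested lids together by the broad rim of the inner lid, lower them gently onto the canister until the inner lid sits fully home, and let go. Finally lift only the small outer cap straight up, leaving the inner lid seated and the canister standing, and finish still holding the cap level in the gripper about 10 cm above the canister; do not take the cap off the inner lid before that, do not drop anything, and leave the other things on the worktop where they are.

Things in the scene. Friction and masses are not known exactly. Their poses are not given: they have to be found in the camera images.
- stand: low square stand of wooden slats, 100 x 100 x 30 mm, standing firmly on the worktop (it cannot be moved); origin at the centre of its underside; the canister stands on its top at 30 mm
- canister: open steel tea canister, round, 58 mm diameter, 85 mm high, inside diameter 52 mm, about 0.3 kg, with one upright wooden side handle. Origin at the centre of its underside, z up through its mouth; the handle lies on its -x side. It starts upright on the stand
- canister_rim (a point): centre of the canister's mouth, level with the top of its rim, 85 mm above its underside
- canister_handle (a point): point to grip on the canister's handle, on the bar's axis, 48 mm above the canister's underside. The bar is upright, 12 mm wide (canister y, the way to pinch it), 14 mm deep (canister x), from 14 to 66 mm above the underside, its axis 58 mm from the canister's axis, with 22 mm free between bar and wall
- inner_lid: round wooden inner lid, 90 g, at first on the worktop with the cap nested on it. Origin at the centre of its foot, z up. 0-14 mm: plug, 47 mm diameter, tapered foot (2.5 mm play all round in the canister); 14-26 mm: broad rim, plain disc 66 mm diameter (overhangs the canister by 4 mm; grip it across to carry both lids); under the cap a boss 42 mm diameter to 32 mm and a small knob to 44 mm
- inner_seat (a point): centre of the underside of the inner lid's broad rim, 14 mm above the plug's foot; when fully home it coincides with point canister_rim
- outer_lid: outer lid: a hollow steel cap, about 70 g, 52 mm diameter and 30 mm high, with a round knob on top, 18 mm diameter, up to 44 mm. It lies loose on the inner lid's broad rim, with 2 mm of play round the boss, and is lifted off straight up. Origin at the centre of its open lower edge, z up; nested, it is 26 mm above the inner lid's origin
- teaspoon_1: steel teaspoon 132 mm long lying near the front edge; not part of the job; origin under its centre
- garlic_1: garlic bulb, 50 mm, front right; not part of the job; origin under its centre
- mug_1: small cream mug, 63 mm wide, 51 mm high, behind the middle of the work area; not part of the job; origin under its centre
- wood_box: round wooden box 81 mm diameter, 38 mm high, behind on the right; not part of the job (it is not one of the lids); origin under its centre
Not all that is in view belongs to the job. Leave any turquoise look-alike of the inner_lid alone.

How it is judged:
By the outcome, as a careful person would: the job done as asked, in the order asked, and still so for the second after the job is handed in, while the arm keeps its last pose, push and grip.
It also fails if it takes over 67 s, if anything falls off the work surface, if the arm or the gripper's body presses on something with over 40 N, if the wrist force passes 120 N, or if a joint passes its speed limit or range.

## Working session

There is one attempt and no reset: what is moved stays moved. The work goes in short steps, Python scripts to look and compute and a shell command to move; the robot and the scene stay as the last step left them, time stands still between calls to the robot, and variables do not carry over. Pictures are saved under pics/ and viewed, at most 13 in all, crops included, and the job is handed in when it is done.

```bash
ls; mkdir -p pics
python3 - <<'E'
from workcell import bot
import cv2,pickle
s=bot.observe();print({k:s[k] for k in('clock','position','tool_rot','force','grip_width')})
for n in("side","top"):
    f=bot.grab_frame(n);pickle.dump(f,open(n+'.pkl','wb'));cv2.imwrite(f'pics/{n}0.png',f['pixels'][:,:,::-1]);print(n,f['fx'],f['dist'],f['extrinsics'])
E
```

```text
pics
{'clock': 0.0, 'position': array([ 0.18325141, -0.59719094,  0.23075127]), 'tool_rot': array([-3.14049205e+00,  6.64608388e-05,  2.97735073e-01]), 'force': array([-0.20311048,  0.25558366, -0.64165741]), 'grip_width': 0.08565765713329611}
side 429.88341953093874 [-0.12586175  0.          0.          0.          0.        ] [[-0.89552514 -0.44500696  0.00187928  0.48612925]
 [-0.2619866   0.52379479 -0.81055662  0.19303623]
 [ 0.35971898 -0.72636617 -0.58565727  0.73448058]
 [ 0.          0.          0.          1.        ]]
top 388.7414251069594 [-0.04191702  0.          0.          0.          0.        ] [[ 0.02986826 -0.99931942  0.02164693 -0.00158727]
 [-0.99397223 -0.03197997 -0.10486409  0.51271889]
 [ 0.10548499 -0.01838434 -0.99425094  0.9242638 ]
 [ 0.          0.          0.          1.        ]]
```

View pics/side0.png

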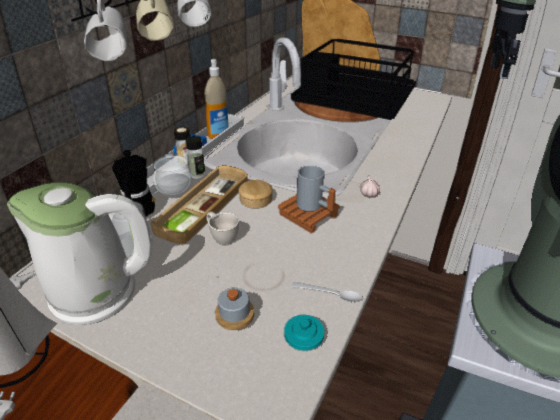

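View pics/top0.png

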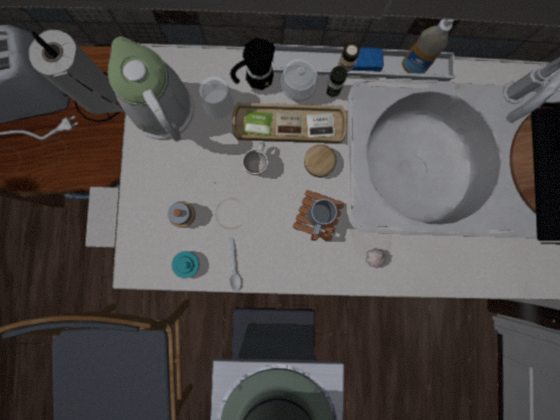

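The side view shows the steel canister on the stand (311,187), with its handle to the right (331,198). The candidates for the nested lids are the wood and steel stack (234,308; top view 181,214), the turquoise lid (304,332; top view 186,264) and the wood box (255,194). Only the wood and steel stack fits: a wooden rim with a steel cap on it. I'll confirm that in one enlarged crop.

Run:
```python
import cv2,pickle,numpy as np
s=pickle.load(open('side.pkl','rb'))['pixels'];t=pickle.load(open('top.pkl','rb'))['pixels']
c=lambda im,x,y,w,h:cv2.resize(im[y:y+h,x:x+w],(400,300),interpolation=cv2.INTER_CUBIC)
o=np.vstack([np.hstack([c(s,270,155,80,60+15)[:300],c(s,204,280,68,51)]),np.hstack([c(t,285,184,72,54),c(t,155,190,72,54)])])
cv2.imwrite('pics/crop.png',o[:,:,::-1])
```

```text
(no output)
```

View pics/crop.png

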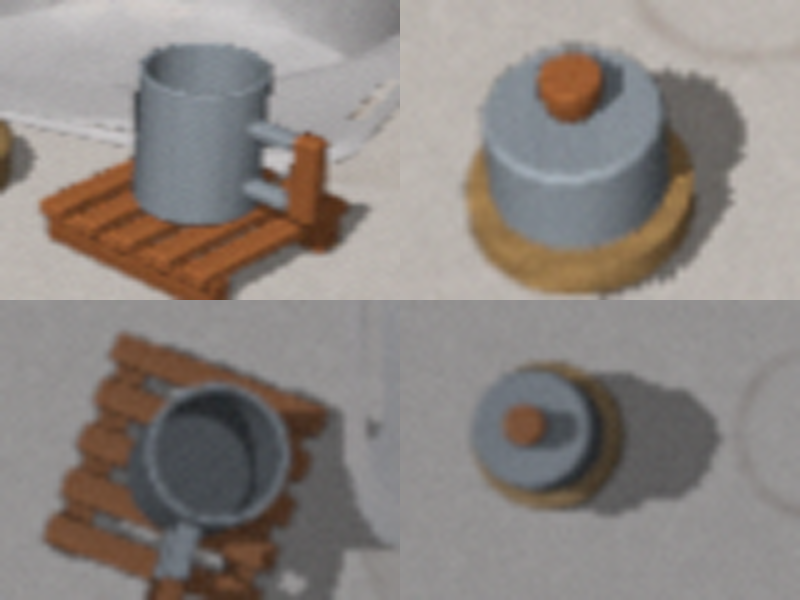

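The crop confirms the target lids: pale wooden rim, steel cap and orange knob. The canister's handle bar points towards the robot.

```bash
cat > h.py <<'E'
import numpy as np,cv2,pickle
from workcell import bot
def load(n): return pickle.load(open(n+'.pkl','rb'))
def ray(f,p):
    K=np.array([[f['fx'],0,f['cx']],[0,f['fy'],f['cy']],[0,0,1.]])
    u=cv2.undistortPoints(np.float64([[p]]),K,np.float64(f['dist']))[0,0]
    E=np.array(f['extrinsics']);R=E[:3,:3]
    return -R.T@E[:3,3],R.T@np.r_[u,1]
def plane(f,p,z):
    o,d=ray(f,p);return (o+d*(z-o[2])/d[2]).round(4)
def tri(fs,ps):
    A=0;b=0
    for f,p in zip(fs,ps):
        o,d=ray(f,p);d=d/np.linalg.norm(d);M=np.eye(3)-np.outer(d,d);A=A+M;b=b+M@o
    return np.linalg.solve(A,b).round(4)
def orange(im,x,y,w,h,s=130,rg=1.8):
    hsv=cv2.cvtColor(im,cv2.COLOR_RGB2HSV)[y:y+h,x:x+w]
    m=((hsv[...,0]<13)&(hsv[...,1]>s)&(hsv[...,2]>50)).astype(np.uint8)
    return m
def blobs(m,x,y,n=20):
    k,l,st,c=cv2.connectedComponentsWithStats(m)
    return [(c[i]+[x,y],st[i]) for i in range(1,k) if st[i,4]>=n]
E
python3 - <<'E'
from h import *
s,t=load('side'),load('top')
for n,f,r in(('side',s,(210,280,50,40)),('top',t,(165,195,35,40))):
    b=blobs(orange(f['pixels'],*r),*r[:2],8);print('knob',n,[(x[0].round(1),x[1][4]) for x in b])
    print([plane(f,x[0],.066) for x in b])
print('cap top',plane(t,(178.9,213.8),.056),plane(s,(233.6,299.2),.056))
print('lid rim',plane(t,(182,214.3),.026))
print('can rim',plane(t,(324.5,211.9),.115),plane(s,(311,173),.115))
print('bar top',plane(s,(332,190),.096),'bar bot',plane(s,(330.6,210.5),.044))
m=orange(t['pixels'],280,180,75,70,110)
big=max(blobs(cv2.dilate(m,np.ones((3,3))),280,180),key=lambda b:b[1][4]);print(big)
M=cv2.dilate(m,np.ones((9,9)));pts=np.argwhere(m)[:,::-1].astype(np.float32)+[280,180]
P=np.array([plane(t,p,.03)[:2] for p in pts]);r=cv2.minAreaRect((P*1000).astype(np.float32));print(r)
im=t['pixels'][180:250,280:355];z=cv2.resize(im,None,fx=8,fy=8,interpolation=cv2.INTER_CUBIC)
cv2.imwrite('pics/stand.png',z[:,:,::-1])
E
```

```text
knob side [(array([232.7, 294.3]), np.int32(84))]
[array([0.5018, 0.2491, 0.066 ])]
knob top [(array([177.3, 212.1]), np.int32(16))]
[array([0.5019, 0.2472, 0.066 ])]
cap top [0.4989 0.2456 0.056 ] [0.5004 0.2501 0.056 ]
lid rim [0.5008 0.2449 0.026 ]
can rim [ 0.5079 -0.0908  0.115 ] [ 0.507  -0.0837  0.115 ]
bar top [ 0.4528 -0.0698  0.096 ] bar bot [ 0.4517 -0.0693  0.044 ]
(array([315.7273622 , 216.28149606]), array([  13,   10,   51,   51, 1016], dtype=int32))
((504.2483215332031, -85.69401550292969), (95.07733917236328, 108.25365447998047), 70.96105194091797)
```

View pics/stand.png

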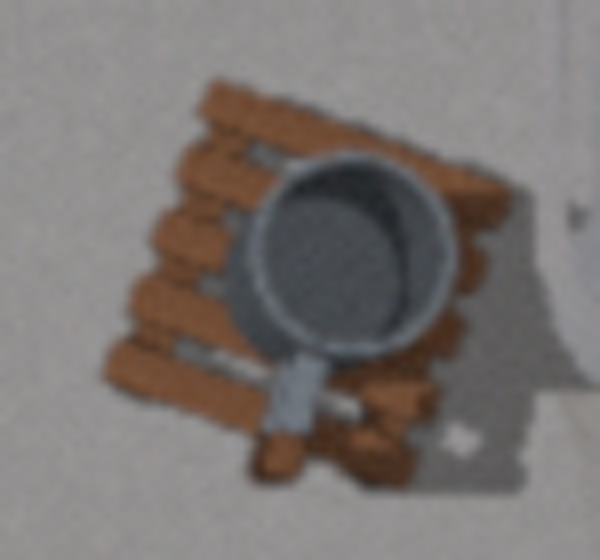

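Run:
```python
from h import *
s,t=load('side'),load('top')
tp=[(324.,211.7),(315.2,236.9)]
# side rim from crop: x 138..275 , y 43..97 
sp=[(270+206.5/5,155+70/4),(270+311/5,155+138/4)]
for a,b,z in zip(tp,sp,(.115,.096)): print(plane(t,a,z),plane(s,b,z),tri([t,s],[a,b]))
for f,P in((t,tp),(s,sp)):
    d=plane(f,P[0],.115)-plane(f,P[1],.096);print(np.linalg.norm(d[:2]),np.degrees(np.arctan2(d[1],d[0])))
for p in[(210,80),(505,200),(105,375),(410,480)]: print('stand',plane(t,(280+p[0]/8,180+p[1]/8),.03))
```

```text
[ 0.5083 -0.0897  0.115 ] [ 0.5072 -0.0858  0.115 ] [ 0.5087 -0.09    0.1123]
[ 0.4526 -0.0734  0.096 ] [ 0.4531 -0.0718  0.096 ] [ 0.4531 -0.0734  0.095 ]
0.05803602329588061 -16.311541460282985
0.05588210804899899 -14.508723995043976
stand [ 0.5701 -0.057   0.03  ]
stand [ 0.5359 -0.1486  0.03  ]
stand [ 0.4783 -0.027   0.03  ]
stand [ 0.4493 -0.1206  0.03  ]
```

```bash
python3 -m crank '{"travel":[[13,26,0],[13,26,0],[13,26,0],[13,26,0],[13,26,0]],"turn":[[0,0,-16],[0,0,-16],[0,0,-16],[0,0,-16],[0,0,-16]],"gripper":[0.4,0.4,0.4,0.4,0.4]}' 90
python3 -m crank '{"travel":[[13.9,26.5,0],[13.9,26.5,0],[13.9,26.5,0],[13.9,26.5,0],[13.9,26.5,0]],"turn":[[0,0,-17],[0,0,-17],[0,0,-17],[0,0,-17],[0,0,-17]],"gripper":[0.4,0.4,0.4,0.4,0.4]}'
python3 -m crank '{"travel":[[0,0,0],[0,0,0],[0,0,0],[0,0,0],[0,0,0]],"turn":[[0,0,0],[0,0,0],[0,0,0],[0,0,0],[0,0,0]],"gripper":[0.4,0.4,0.4,0.4,0.4]}'
```

```text
clock: 0.6
position: [0.2956, -0.3719, 0.2312]
tool_rot: [-3.141, 0.0, 0.019]
force: [1.7, -0.5, -0.3]
grip_width: 0.0511
finger_force: 0.0
clock: 1.1
position: [0.4039, -0.1661, 0.2314]
tool_rot: [3.142, -0.0, -0.278]
force: [0.9, -0.6, -0.4]
grip_width: 0.0516
finger_force: 0.0
clock: 1.6
position: [0.403, -0.1688, 0.2313]
tool_rot: [3.141, 0.0, -0.28]
force: [0.7, -0.5, 0.1]
grip_width: 0.0514
finger_force: 0.0
```

```bash
python3 -m crank '{"travel":[[4.95,9.6,0],[4.95,9.6,0],[4.95,9.6,-5],[4.95,9.6,-9],[4.95,9.6,-11]],"turn":[[0,0,0],[0,0,0],[0,0,0],[0,0,0],[0,0,0]],"gripper":[0.4,0.4,0.4,0.4,0.4]}'
python3 -m crank '{"travel":[[0,0,0],[0,0,0],[0,0,0],[0,0,0],[0,0,0]],"turn":[[0,0,0],[0,0,0],[0,0,0],[0,0,0],[0,0,0]],"gripper":[0.4,0.4,0.4,0.4,0.4]}'
cat > look.py <<'E'
import sys
from h import *
# usage: look.py out  sx sy sw  tx ty tw : enlarged side and top crops (4:6 windows)
o=[]
a=list(map(int,sys.argv[2:8]))
for n,(x,y,w) in(('side',a[:3]),('top',a[3:])):
    f=bot.grab_frame(n);pickle.dump(f,open(n+'.pkl','wb'));h=w*3//2
    o.append(cv2.resize(f['pixels'][y:y+h,x:x+w],(400,600),interpolation=cv2.INTER_CUBIC))
cv2.imwrite(f'pics/{sys.argv[1]}.png',np.hstack(o)[:,:,::-1])
E
python3 look.py grasp1 270 110 80 285 175 60
```

```text
clock: 2.1
position: [0.4516, -0.0719, 0.1186]
tool_rot: [3.141, 0.003, -0.278]
force: [-0.4, -0.1, 0.0]
grip_width: 0.0514
finger_force: 0.0
clock: 2.6
position: [0.4534, -0.0721, 0.1222]
tool_rot: [-3.141, -0.002, -0.278]
force: [-0.1, -0.3, -0.1]
grip_width: 0.0513
finger_force: 0.0
```

View pics/grasp1.png

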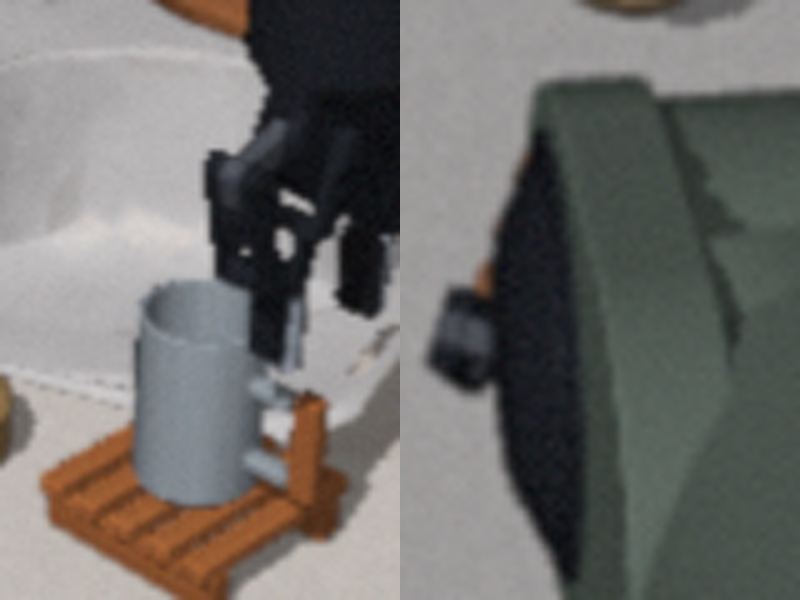

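The picture shows the open fingers above the handle bar: side-crop tips at (275,355) and (365,310), bar top at (308,400) between them. I'll descend and close on the bar.

```bash
python3 -m crank '{"travel":[[0,0,-1.5],[0,0,-3],[0,0,-4.5],[0,0,-6],[0,0,-6.3]],"turn":[[0,0,0],[0,0,0],[0,0,0],[0,0,0],[0,0,0]],"gripper":[0.4,0.4,0.4,0.4,0.4]}'
python3 -m crank '{"travel":[[0,0,0],[0,0,0],[0,0,0],[0,0,0],[0,0,0]],"turn":[[0,0,0],[0,0,0],[0,0,0],[0,0,0],[0,0,0]],"gripper":[0.4,0.6,0.75,0.85,1]}' 30
python3 -m crank '{"travel":[[0,0,0],[0,0,0],[0,0,0],[0,0,0],[0,0,0]],"turn":[[0,0,0],[0,0,0],[0,0,0],[0,0,0],[0,0,0]],"gripper":[1,1,1,1,1]}' 100
```

```text
clock: 3.2
position: [0.4524, -0.0719, 0.0573]
tool_rot: [3.141, 0.002, -0.278]
force: [-0.5, -0.7, 0.9]
grip_width: 0.0515
finger_force: 0.0
clock: 3.7
position: [0.4532, -0.072, 0.0588]
tool_rot: [-3.141, -0.001, -0.278]
force: [-2.1, 0.6, 7.4]
grip_width: 0.0116
finger_force: 30.4
clock: 4.2
position: [0.4531, -0.072, 0.0588]
tool_rot: [-3.141, -0.001, -0.278]
force: [-3.9, 0.6, 10.8]
grip_width: 0.0108
finger_force: 97.3
```

```bash
python3 -m crank '{"travel":[[0,0,0.3],[0,0,0.8],[0,0,1.5],[0,0,2.3],[0,0,3]],"turn":[[0,0,0],[0,0,0],[0,0,0],[0,0,0],[0,0,0]],"gripper":[1,1,1,1,1]}'
python3 -m crank '{"travel":[[0,0.3,0.7],[0,1,1],[0,2,1],[0,3,1],[0,4,1]],"turn":[[0,0,0],[0,0,0],[0,0,0],[0,0,0],[0,0,0]],"gripper":[1,1,1,1,1]}'
python3 -m crank '{"travel":[[0,1,0],[0,2,0],[0,3.2,0],[0,4.4,0],[0,5,0]],"turn":[[0,0,0],[0,0,0],[0,0,0],[0,0,0],[0,0,0]],"gripper":[1,1,1,1,1]}'
python3 -m crank '{"travel":[[0,0.5,0],[0,0.8,0],[0,0.8,0],[0,0.8,0],[0,0.8,0]],"turn":[[0,0,0],[0,0,0],[0,0,0],[0,0,0],[0,0,0]],"gripper":[1,1,1,1,1]}'
python3 look.py carry 250 130 80 270 170 60
```

```text
clock: 4.7
position: [0.453, -0.072, 0.0892]
tool_rot: [-3.142, -0.0, -0.278]
force: [0.5, 0.1, -3.0]
grip_width: 0.0107
finger_force: 97.3
clock: 5.2
position: [0.4528, -0.0307, 0.0981]
tool_rot: [-3.142, 0.0, -0.278]
force: [0.4, 0.4, -3.8]
grip_width: 0.011
finger_force: 97.4
clock: 5.7
position: [0.4529, 0.0195, 0.0983]
tool_rot: [-3.141, 0.0, -0.277]
force: [-0.2, 0.0, -4.2]
grip_width: 0.0108
finger_force: 97.4
clock: 6.2
position: [0.4529, 0.0256, 0.0983]
tool_rot: [3.141, -0.0, -0.279]
force: [0.3, -0.1, -4.1]
grip_width: 0.0104
finger_force: 97.4
```

View pics/carry.png

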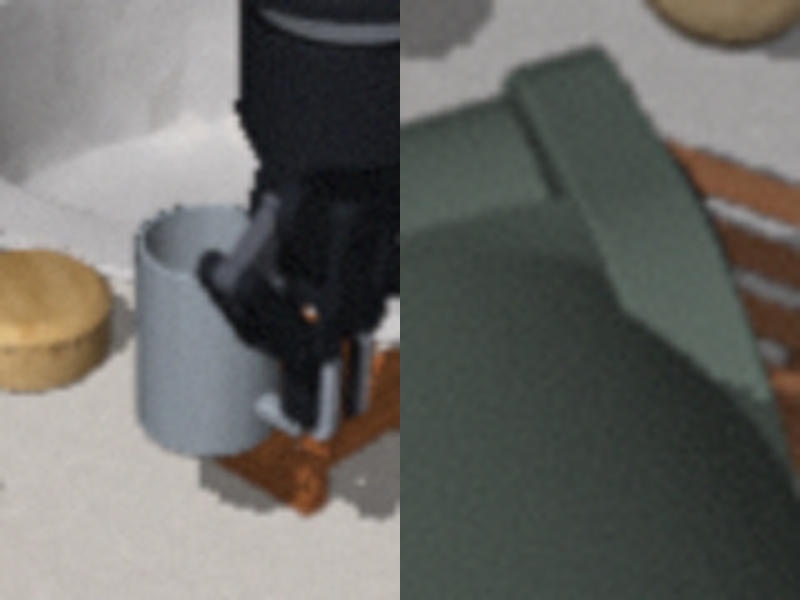

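The canister hangs upright, clear of the stand and beside it. I'll lower it 6.95 cm.

```bash
python3 -m crank '{"travel":[[0,0,-1.2],[0,0,-2.8],[0,0,-4.4],[0,0,-5.6],[0,0,-6.2]],"turn":[[0,0,0],[0,0,0],[0,0,0],[0,0,0],[0,0,0]],"gripper":[1,1,1,1,1]}'
python3 -m crank '{"travel":[[0,0,-0.2],[0,0,-0.4],[0,0,-0.55],[0,0,-0.65],[0,0,-0.7]],"turn":[[0,0,0],[0,0,0],[0,0,0],[0,0,0],[0,0,0]],"gripper":[1,1,1,1,1]}'
```

```text
clock: 6.8
position: [0.4524, 0.026, 0.0349]
tool_rot: [3.141, 0.001, -0.278]
force: [0.1, 0.2, -4.4]
grip_width: 0.0104
finger_force: 97.5
clock: 7.3
position: [0.4531, 0.026, 0.0295]
tool_rot: [-3.141, -0.0, -0.278]
force: [-0.2, 0.8, -4.0]
grip_width: 0.0104
finger_force: 97.5
```

```bash
python3 -m crank '{"travel":[[0,0,-0.05],[0,0,-0.1],[0,0,-0.1],[0,0,-0.1],[0,0,-0.1]],"turn":[[0,0,0],[0,0,0],[0,0,0],[0,0,0],[0,0,0]],"gripper":[1,1,1,1,1]}'
```

```text
clock: 7.8
position: [0.4529, 0.0261, 0.0289]
tool_rot: [-3.142, -0.0, -0.278]
force: [-5.5, 0.3, 14.4]
grip_width: 0.0105
finger_force: 100.2
```

```bash
python3 -m crank '{"travel":[[0,0,0.05],[0,0,0.05],[0,0,0.05],[0,0,0.05],[0,0,0.05]],"turn":[[0,0,0],[0,0,0],[0,0,0],[0,0,0],[0,0,0]],"gripper":[1,0.8,0.6,0.5,0.5]}' 20
python3 -m crank '{"travel":[[0,0,0.5],[0,0,2],[0,0,5],[0,0,10],[0,0,15]],"turn":[[0,0,0],[0,0,0],[0,0,0],[0,0,0],[0,0,0]],"gripper":[0.5,0.5,0.5,0.5,0.5]}'
python3 -m crank '{"travel":[[2.3,5,0],[4.7,10,0],[4.7,15,0],[4.7,20,0],[4.7,22.2,0]],"turn":[[0,0,0],[0,0,0],[0,0,0],[0,0,0],[0,0,0]],"gripper":[0,0,0,0,0]}'
python3 -m crank '{"travel":[[0,0,0],[0,0,0],[0,0,0],[0,0,0],[0,0,0]],"turn":[[0,0,0],[0,0,0],[0,0,0],[0,0,0],[0,0,0]],"gripper":[0,0,0,0,0]}'
python3 look.py placed 190 150 140 230 165 100
```

```text
clock: 8.3
position: [0.453, 0.026, 0.0288]
tool_rot: [-3.142, -0.0, -0.278]
force: [-0.3, 0.1, 1.5]
grip_width: 0.043
finger_force: 0.0
clock: 8.8
position: [0.4522, 0.026, 0.1806]
tool_rot: [3.141, 0.001, -0.278]
force: [0.7, 0.2, 0.2]
grip_width: 0.0426
finger_force: 0.0
clock: 9.3
position: [0.4993, 0.2516, 0.179]
tool_rot: [-3.14, 0.001, -0.276]
force: [1.1, -0.9, 0.4]
grip_width: 0.0855
finger_force: 0.0
clock: 9.8
position: [0.5002, 0.247, 0.179]
tool_rot: [3.142, -0.0, -0.28]
force: [0.7, 0.4, -0.7]
grip_width: 0.0855
finger_force: 0.0
```

View pics/placed.png

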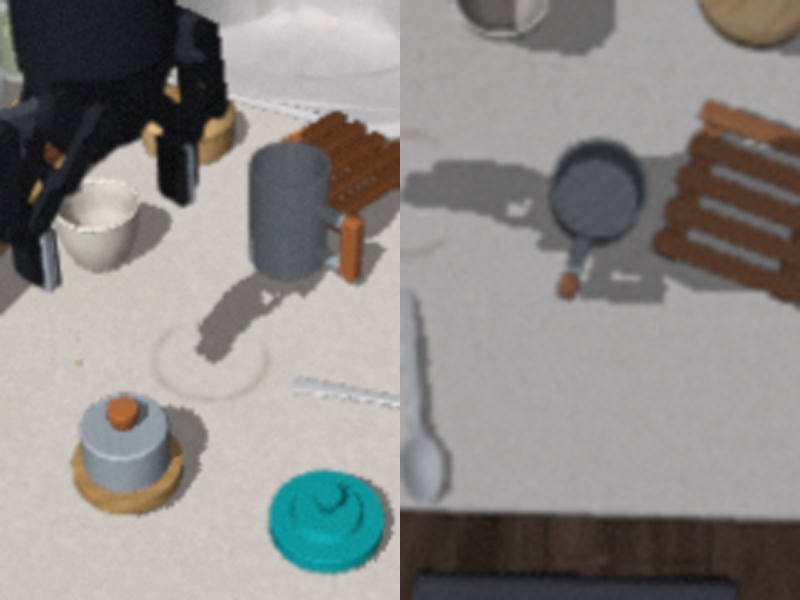

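The canister stands upright beside the stand, with its rim at side crop (289,160) and top crop (597,191). The lids are still nested at side crop (127,450). I'll compute the canister's new position and descend on the lids.

```bash
python3 - <<'E'
from h import *
s,t=load('side'),load('top')
k=400/140
print('can',plane(t,(230+(597.5-400)/4-.4,165+191.5/4-.4),.085),plane(s,(190+289/k-.4,150+162/k-.4),.085))
b=blobs(orange(s['pixels'],215,280,35,30),215,280,8)
print('knob',[plane(s,x[0],.064) for x in b])
i=cv2.imread('pics/top0.png');h=cv2.cvtColor(i,cv2.COLOR_BGR2HSV)[190:240,160:205]
m=((h[...,0]>10)&(h[...,0]<28)&(h[...,1]>90)&(h[...,2]>60)).astype(np.uint8)
p=np.argwhere(m)[:,::-1]+[160,190]
# circle fit of the outer edge of the wood ring: farthest pixels
hull=cv2.convexHull(p.astype(np.int32))[:,0];print(hull.tolist())
E
python3 -m crank '{"travel":[[0.05,0.05,-3],[0.05,0.05,-6],[0.05,0.05,-9],[0.05,0.05,-11.5],[0.05,0.05,-13]],"turn":[[0,0,0],[0,0,0],[0,0,0],[0,0,0],[0,0,0]],"gripper":[0,0,0,0,0]}'
```

```text
can [0.5066 0.0098 0.085 ] [0.5112 0.0075 0.085 ]
knob [array([0.5032, 0.2477, 0.064 ])]
[[193, 218], [192, 220], [188, 224], [184, 226], [180, 226], [177, 225], [174, 213], [174, 212], [175, 210], [185, 203], [186, 203], [188, 204], [192, 208], [193, 211]]
clock: 10.4
position: [0.4999, 0.248, 0.0471]
tool_rot: [3.14, 0.001, -0.278]
force: [0.5, 0.1, 0.5]
grip_width: 0.0854
finger_force: 0.0
```

```bash
python3 -m crank '{"travel":[[0.1,-0.1,-1],[0.1,-0.1,-2],[0.1,-0.1,-3],[0.1,-0.1,-3.6],[0.1,-0.1,-3.9]],"turn":[[0,0,0],[0,0,0],[0,0,0],[0,0,0],[0,0,0]],"gripper":[0,0,0,0,0]}' 30
python3 -m crank '{"travel":[[0,0,-0.2],[0,0,-0.4],[0,0,-0.5],[0,0,-0.6],[0,0,-0.6]],"turn":[[0,0,0],[0,0,0],[0,0,0],[0,0,0],[0,0,0]],"gripper":[0,0,0,0,0]}'
python3 look.py lidgrip 204 240 70 150 190 70
```

```text
clock: 10.9
position: [0.5014, 0.2475, 0.0095]
tool_rot: [3.142, 0.0, -0.278]
force: [0.2, -0.2, -1.0]
grip_width: 0.0857
finger_force: 0.0
clock: 11.4
position: [0.5014, 0.2475, 0.0038]
tool_rot: [-3.142, 0.0, -0.278]
force: [-0.4, -0.1, -0.2]
grip_width: 0.0853
finger_force: 0.0
```

View pics/lidgrip.png

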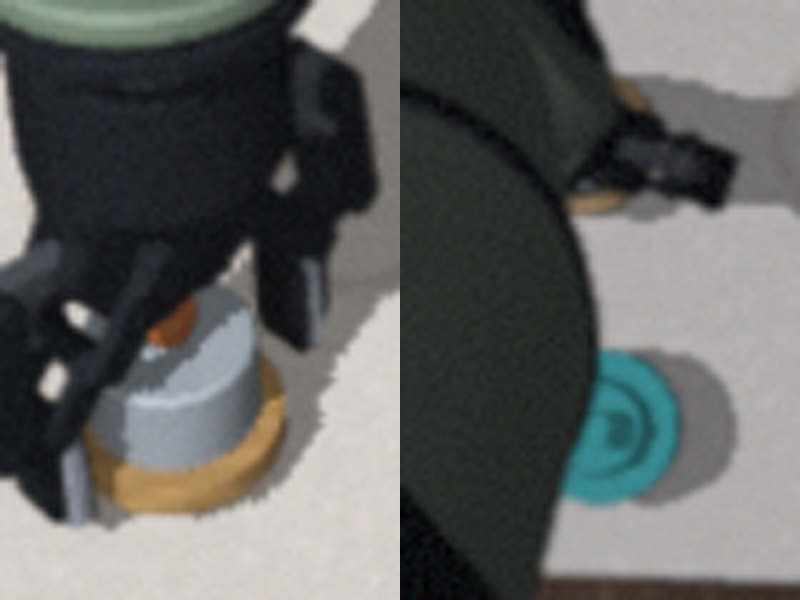

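The fingers stand either side of the broad rim, with tips at side crop (75,515) and (305,345). The knob is clear of the palm. I'll close gently and lift slightly.

```bash
python3 -m crank '{"travel":[[0,0,0],[0,0,0],[0,0,0],[0,0,0],[0,0,0]],"turn":[[0,0,0],[0,0,0],[0,0,0],[0,0,0],[0,0,0]],"gripper":[0.08,0.15,0.2,0.25,0.3]}' 30
python3 -m crank '{"travel":[[0,0,0],[0,0,0],[0,0,0],[0,0,0],[0,0,0]],"turn":[[0,0,0],[0,0,0],[0,0,0],[0,0,0],[0,0,0]],"gripper":[0.4,0.6,1,1,1]}' 60
python3 -m crank '{"travel":[[0,0,0.3],[0,0,0.8],[0,0,1.5],[0,0,2.2],[0,0,3]],"turn":[[0,0,0],[0,0,0],[0,0,0],[0,0,0],[0,0,0]],"gripper":[1,1,1,1,1]}'
```

```text
clock: 12.0
position: [0.5016, 0.2478, 0.0042]
tool_rot: [-3.141, -0.0, -0.278]
force: [-1.7, -0.3, 8.3]
grip_width: 0.0637
finger_force: 30.9
clock: 12.5
position: [0.5016, 0.2478, 0.0045]
tool_rot: [-3.141, -0.0, -0.278]
force: [-3.4, 0.1, 14.5]
grip_width: 0.0628
finger_force: 61.7
clock: 13.0
position: [0.5014, 0.2475, 0.0345]
tool_rot: [-3.142, -0.0, -0.278]
force: [0.3, -0.3, -1.2]
grip_width: 0.0629
finger_force: 65.6
```

```bash
python3 -m crank '{"travel":[[0,0,1.2],[0,0,3],[0,-0.5,5],[0,-1.5,7],[0,-3,8.6]],"turn":[[0,0,0],[0,0,0],[0,0,0],[0,0,0],[0,0,0]],"gripper":[1,1,1,1,1]}'
python3 -m crank '{"travel":[[0,-2,0],[0.2,-4,0],[0.4,-6.5,0],[0.6,-9,0],[0.6,-11.5,0]],"turn":[[0,0,0],[0,0,0],[0,0,0],[0,0,0],[0,0,0]],"gripper":[1,1,1,1,1]}'
python3 -m crank '{"travel":[[0,-2.5,0],[0,-5,0],[0,-7,0],[0,-8.5,0],[0,-9.3,0]],"turn":[[0,0,0],[0,0,0],[0,0,0],[0,0,0],[0,0,0]],"gripper":[1,1,1,1,1]}'
python3 -m crank '{"travel":[[0,0,0],[0,0,0],[0,0,0],[0,0,0],[0,0,0]],"turn":[[0,0,0],[0,0,0],[0,0,0],[0,0,0],[0,0,0]],"gripper":[1,1,1,1,1]}'
python3 look.py over 250 120 80 250 170 60
```

```text
clock: 13.5
position: [0.5015, 0.2179, 0.1217]
tool_rot: [-3.14, -0.001, -0.277]
force: [0.1, 0.3, -1.3]
grip_width: 0.0625
finger_force: 65.8
clock: 14.0
position: [0.5076, 0.1016, 0.1207]
tool_rot: [-3.141, -0.001, -0.278]
force: [0.3, 0.4, -1.0]
grip_width: 0.0628
finger_force: 65.8
clock: 14.5
position: [0.5075, 0.0083, 0.1203]
tool_rot: [3.142, -0.0, -0.279]
force: [0.3, 0.4, -1.7]
grip_width: 0.0624
finger_force: 65.8
clock: 15.0
position: [0.5074, 0.01, 0.1198]
tool_rot: [-3.141, 0.0, -0.277]
force: [0.2, -0.0, -1.7]
grip_width: 0.0628
finger_force: 65.8
```

View pics/over.png

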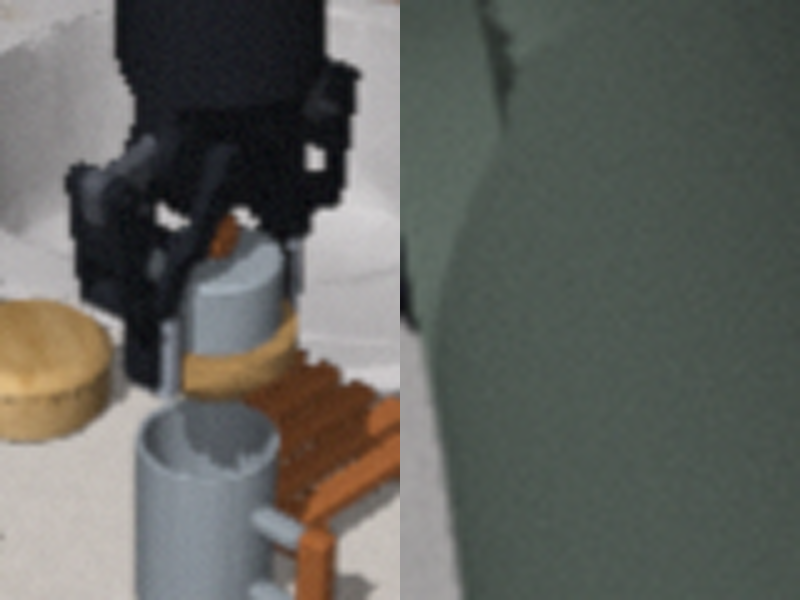

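```bash
cat >> h.py <<'E'
def circ(f,x,y,z,r):
    a=np.linspace(0,2*np.pi,720);P=np.c_[x+r*np.cos(a),y+r*np.sin(a),0*a+z]
    E=np.array(f['extrinsics']);K=np.array([[f['fx'],0,f['cx']],[0,f['fy'],f['cy']],[0,0,1.]])
    q=cv2.projectPoints(P,cv2.Rodrigues(E[:3,:3])[0],E[:3,3],K,np.float64(f['dist']))[0][:,0]
    return np.r_[q.min(0),q.max(0)]
E
python3 - <<'E'
from h import *
s=load('side')
c=lambda q:((q-[250,120,250,120])*5+2.5).round(1)  # crop pixels l,t,r,b
x,y,z0=.5074,.010,.1153
print('cap top',c(circ(s,x,y,z0+.056,.026)),'cap base',c(circ(s,x,y,z0+.026,.026)))
print('disc top',c(circ(s,x,y,z0+.026,.033)),'disc bottom',c(circ(s,x,y,z0+.014,.033)))
print('can rim',c(circ(s,.5087,.0095,.085,.029)))
print('shift +1cm x',c(circ(s,.5187,.0095,.085,.029)),'y',c(circ(s,.5087,.0195,.085,.029)))
im=s['pixels'].astype(int)
print('disc bottom col 296-299 rows192-205');print(im[190:206,297].tolist())
print('cap row 175');print(im[175,284:314].tolist())
print('can row 208 left');print(im[208,274:282].tolist(),im[208,302:311].tolist())
print('can col 291');print(im[196:222,291].tolist())
E
```

```text
cap top [147.8 219.3 285.7 289.8] cap base [147.5 285.5 282.6 358. ]
disc top [129.3 276.2 300.9 368.4] disc bottom [129.4 301.9 299.5 395. ]
can rim [137.3 397.2 282.1 481.5]
shift +1cm x [115.  391.1 259.3 474.7] y [126.  409.6 272.1 495.4]
disc bottom col 296-299 rows192-205
[[137, 130, 124], [154, 122, 82], [163, 128, 82], [171, 134, 85], [155, 120, 75], [142, 111, 68], [127, 97, 60], [113, 87, 54], [92, 75, 49], [85, 67, 50], [80, 75, 71], [83, 86, 89], [80, 84, 91], [81, 88, 91], [83, 87, 93], [78, 83, 88]]
cap row 175
[[19, 22, 25], [21, 23, 26], [20, 22, 27], [36, 37, 42], [63, 65, 70], [76, 79, 84], [77, 83, 85], [87, 93, 97], [100, 108, 111], [109, 118, 123], [135, 142, 148], [137, 148, 153], [141, 147, 156], [139, 148, 155], [141, 148, 156], [146, 153, 161], [146, 156, 165], [145, 153, 161], [142, 153, 158], [133, 141, 149], [111, 115, 123], [78, 83, 89], [53, 55, 58], [29, 30, 32], [54, 52, 56], [71, 74, 79], [116, 113, 115], [173, 172, 172], [181, 179, 181], [177, 175, 176]]
can row 208 left
[[196, 190, 185], [194, 189, 184], [178, 176, 173], [139, 143, 147], [106, 111, 118], [70, 73, 78], [68, 71, 75], [77, 80, 86]] [[71, 75, 78], [89, 95, 100], [118, 124, 128], [119, 118, 120], [97, 63, 47], [92, 53, 29], [93, 54, 30], [86, 52, 28], [90, 55, 37]]
can col 291
[[165, 129, 84], [140, 108, 69], [108, 85, 53], [91, 74, 52], [86, 78, 73], [88, 94, 95], [89, 95, 99], [87, 94, 96], [88, 94, 98], [85, 91, 96], [85, 91, 96], [88, 94, 99], [86, 88, 96], [92, 97, 102], [98, 103, 109], [117, 125, 132], [126, 134, 141], [132, 142, 149], [133, 141, 150], [133, 143, 149], [142, 150, 158], [138, 145, 152], [137, 144, 151], [136, 144, 152], [132, 141, 147], [134, 141, 150]]
```

The lids hang level over the mouth; the predicted and measured outlines of the rim and disc agree to 1–3 mm. I'll lower in small steps and watch the force.

```bash
python3 -m crank '{"travel":[[0.1,0,-0.6],[0.1,0,-1.4],[0.1,0,-2.2],[0.1,0,-2.6],[0.1,0,-2.8]],"turn":[[0,0,0],[0,0,0],[0,0,0],[0,0,0],[0,0,0]],"gripper":[1,1,1,1,1]}'
python3 -m crank '{"travel":[[0,0,-0.1],[0,0,-0.2],[0,0,-0.3],[0,0,-0.4],[0,0,-0.4]],"turn":[[0,0,0],[0,0,0],[0,0,0],[0,0,0],[0,0,0]],"gripper":[1,1,1,1,1]}'
python3 -m crank '{"travel":[[0,0,-0.1],[0,0,-0.15],[0,0,-0.2],[0,0,-0.2],[0,0,-0.2]],"turn":[[0,0,0],[0,0,0],[0,0,0],[0,0,0],[0,0,0]],"gripper":[1,1,1,1,1]}'
```

```text
clock: 15.6
position: [0.5081, 0.0095, 0.0911]
tool_rot: [3.141, 0.001, -0.278]
force: [0.1, -0.7, -2.1]
grip_width: 0.0628
finger_force: 65.8
clock: 16.1
position: [0.5084, 0.0095, 0.0878]
tool_rot: [-3.142, -0.0, -0.278]
force: [-0.1, 0.7, -0.9]
grip_width: 0.0628
finger_force: 65.8
clock: 16.6
position: [0.5084, 0.0095, 0.0858]
tool_rot: [-3.142, 0.0, -0.278]
force: [1.1, 0.2, -1.6]
grip_width: 0.0621
finger_force: 65.8
```

```bash
python3 -m crank '{"travel":[[0,0,-0.1],[0,0,-0.2],[0,0,-0.3],[0,0,-0.35],[0,0,-0.35]],"turn":[[0,0,0],[0,0,0],[0,0,0],[0,0,0],[0,0,0]],"gripper":[1,1,1,1,1]}'
python3 -m crank '{"travel":[[0,0,-0.1],[0,0,-0.2],[0,0,-0.3],[0,0,-0.35],[0,0,-0.35]],"turn":[[0,0,0],[0,0,0],[0,0,0],[0,0,0],[0,0,0]],"gripper":[1,1,1,1,1]}'
python3 -m crank '{"travel":[[0,0,-0.05],[0,0,-0.1],[0,0,-0.15],[0,0,-0.2],[0,0,-0.2]],"turn":[[0,0,0],[0,0,0],[0,0,0],[0,0,0],[0,0,0]],"gripper":[1,1,1,1,1]}'
```

```text
clock: 17.1
position: [0.5084, 0.0095, 0.0822]
tool_rot: [-3.142, 0.0, -0.278]
force: [-0.6, -0.4, -1.8]
grip_width: 0.0626
finger_force: 65.8
clock: 17.6
position: [0.5084, 0.0095, 0.0787]
tool_rot: [3.142, 0.0, -0.278]
force: [-0.2, 0.9, -1.6]
grip_width: 0.0628
finger_force: 65.8
clock: 18.1
position: [0.5084, 0.0095, 0.0767]
tool_rot: [3.142, 0.0, -0.278]
force: [-0.0, 0.4, -1.2]
grip_width: 0.0624
finger_force: 65.8
```

```bash
python3 -m crank '{"travel":[[0,0,-0.04],[0,0,-0.08],[0,0,-0.12],[0,0,-0.12],[0,0,-0.12]],"turn":[[0,0,0],[0,0,0],[0,0,0],[0,0,0],[0,0,0]],"gripper":[1,1,1,1,1]}'
```

```text
clock: 18.6
position: [0.5085, 0.0095, 0.0757]
tool_rot: [-3.142, -0.0, -0.278]
force: [-0.1, 0.8, -0.1]
grip_width: 0.0625
finger_force: 66.4
```

```bash
python3 -m crank '{"travel":[[0,0,-0.02],[0,0,-0.04],[0,0,-0.05],[0,0,-0.05],[0,0,-0.05]],"turn":[[0,0,0],[0,0,0],[0,0,0],[0,0,0],[0,0,0]],"gripper":[1,1,1,1,1]}'
```

```text
clock: 19.1
position: [0.5085, 0.0095, 0.0756]
tool_rot: [-3.142, -0.0, -0.278]
force: [-4.1, -0.2, 12.0]
grip_width: 0.0626
finger_force: 67.0
```

Contact came at full depth (12 N at TCP z 0.0756, 0.0755 expected). I'll release and look.

```bash
python3 -m crank '{"travel":[[0,0,0],[0,0,0],[0,0,0],[0,0,0],[0,0,0]],"turn":[[0,0,0],[0,0,0],[0,0,0],[0,0,0],[0,0,0]],"gripper":[0.15,0.1,0.05,0,0]}' 20
python3 -m crank '{"travel":[[0,0,0],[0,0,0.5],[0,0,2],[0,0,4.5],[0,0,8]],"turn":[[0,0,0],[0,0,0],[0,0,0],[0,0,0],[0,0,0]],"gripper":[0,0,0,0,0]}'
python3 -m crank '{"travel":[[0,0,3],[0,0,4],[0,0,4],[0,0,4],[0,0,4]],"turn":[[0,0,0],[0,0,0],[0,0,0],[0,0,0],[0,0,0]],"gripper":[0,0,0,0,0]}'
python3 look.py seated 250 140 80 250 170 60
```

```text
clock: 19.6
position: [0.5084, 0.0095, 0.075]
tool_rot: [3.142, 0.0, -0.278]
force: [-0.4, -0.4, -0.1]
grip_width: 0.0852
finger_force: 0.0
clock: 20.1
position: [0.5076, 0.0095, 0.1554]
tool_rot: [3.141, 0.002, -0.278]
force: [0.8, 0.6, 0.8]
grip_width: 0.0855
finger_force: 0.0
clock: 20.6
position: [0.5079, 0.0095, 0.194]
tool_rot: [3.141, 0.002, -0.278]
force: [0.3, -0.9, -0.4]
grip_width: 0.0857
finger_force: 0.0
```

View pics/seated.png

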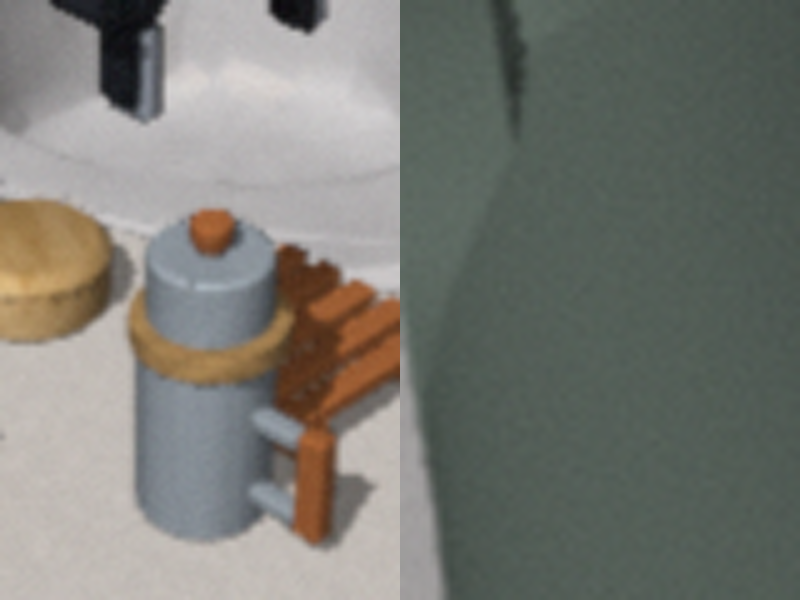

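The inner lid is seated level (rim at side crop (212,345)), the cap is still nested on it and the canister is standing. I'll grip the cap by its side wall, above the broad rim.

```bash
python3 -m crank '{"travel":[[0,0,-2.5],[0,0,-5],[0,0,-7.2],[0,0,-8.5],[0,0,-9]],"turn":[[0,0,0],[0,0,0],[0,0,0],[0,0,0],[0,0,0]],"gripper":[0,0,0,0,0]}' 25
python3 -m crank '{"travel":[[0,0,0],[0,0,0],[0,0,0],[0,0,0],[0,0,0]],"turn":[[0,0,0],[0,0,0],[0,0,0],[0,0,0],[0,0,0]],"gripper":[0.1,0.2,0.28,0.33,0.36]}'
python3 -m crank '{"travel":[[0,0,0],[0,0,0],[0,0,0],[0,0,0],[0,0,0]],"turn":[[0,0,0],[0,0,0],[0,0,0],[0,0,0],[0,0,0]],"gripper":[0.45,0.6,0.8,1,1]}' 40
```

```text
clock: 21.2
position: [0.5078, 0.0095, 0.1037]
tool_rot: [3.141, 0.002, -0.278]
force: [1.0, 0.1, 0.8]
grip_width: 0.0852
finger_force: 0.0
clock: 21.7
position: [0.5086, 0.0095, 0.1055]
tool_rot: [-3.141, -0.001, -0.278]
force: [0.2, -0.1, 0.1]
grip_width: 0.0547
finger_force: 0.0
clock: 22.2
position: [0.5088, 0.0096, 0.1058]
tool_rot: [-3.141, -0.001, -0.278]
force: [-2.8, -0.7, 12.6]
grip_width: 0.051
finger_force: 39.3
```

```bash
python3 -m crank '{"travel":[[0,0,0.1],[0,0,0.3],[0,0,0.6],[0,0,1],[0,0,1.5]],"turn":[[0,0,0],[0,0,0],[0,0,0],[0,0,0],[0,0,0]],"gripper":[1,1,1,1,1]}'
python3 -m crank '{"travel":[[0,0,1],[0,0,2.2],[0,0,3.5],[0,0,4.5],[0,0,5]],"turn":[[0,0,0],[0,0,0],[0,0,0],[0,0,0],[0,0,0]],"gripper":[1,1,1,1,1]}'
python3 -m crank '{"travel":[[0,0,1],[0,0,2],[0,0,2.6],[0,0,2.9],[0,0,3]],"turn":[[0,0,0],[0,0,0],[0,0,0],[0,0,0],[0,0,0]],"gripper":[1,1,1,1,1]}'
python3 -m crank '{"travel":[[0,0,0],[0,0,0],[0,0,0],[0,0,0],[0,0,0]],"turn":[[0,0,0],[0,0,0],[0,0,0],[0,0,0],[0,0,0]],"gripper":[1,1,1,1,1]}'
python3 look.py final 235 90 95 250 170 60
```

```text
clock: 22.7
position: [0.5084, 0.0095, 0.1204]
tool_rot: [3.142, 0.0, -0.278]
force: [-0.1, 0.4, -0.3]
grip_width: 0.0509
finger_force: 41.6
clock: 23.2
position: [0.5089, 0.0095, 0.1715]
tool_rot: [-3.141, -0.001, -0.278]
force: [0.5, -1.0, -1.1]
grip_width: 0.0509
finger_force: 41.7
clock: 23.7
position: [0.5085, 0.0095, 0.2003]
tool_rot: [-3.142, -0.0, -0.278]
force: [0.3, 0.8, -1.2]
grip_width: 0.051
finger_force: 41.7
clock: 24.2
position: [0.5084, 0.0095, 0.2]
tool_rot: [3.142, 0.0, -0.278]
force: [0.4, 0.0, -0.8]
grip_width: 0.0507
finger_force: 41.7
```

View pics/final.png

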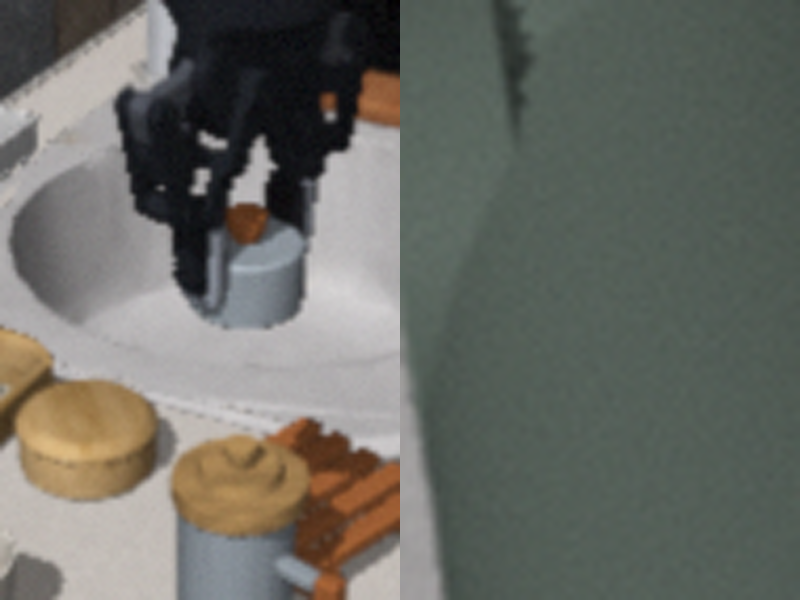

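The cap is held level at side crop (265,280). The inner lid stays seated on the canister at (240,485).

```bash
python3 -c "
from workcell import bot
print(bot.job_done())"
```

```text
the job is handed in; nothing more can be done
None
```

The job is done and handed in at about 24 s: the canister stands beside the stand with the inner lid seated, and the gripper holds the cap level about 10 cm above it.

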